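# Fetch the dust filter over the catch tray

### The job

First push the loose catch tray flush and square against the louvred intake side of the filter box, so that no filings fall between them. Then swing the box's top flap up past upright, draw the filter plate hidden beneath straight out by its tab, and hold it upright over the middle of the tray, about a hand's breadth above it. Keep the plate upright all the way, leave the other bench things alone, and finish while still holding the plate there in the gripper, the tray still flush.

Things in the scene. Friction and masses are not known exactly. Their poses are not given: they have to be found in the camera images.
- extractor: fixed grey metal filter box, 120 (x) x 110 (y) x 116 mm high, open at the top under the flap; origin at the centre of its underside on the bench. Its +y face carries the intake louvres: the tray goes flush against that face (y = +55 mm). Walls 5 mm, floor 8 mm thick. The flap's hinge line runs along its y at x = +60, z = 116 mm. A duct stub sticks out 50 mm from its +x face.
- flap (a joint): aluminium top flap, 120 x 110 x 6 mm, hinged on the box's +x top edge: 0 = shut, pi/2 = upright, stop at 1.9 rad (leaning away from the opening). It may start slightly ajar. A stiff friction hinge (about 1.5 N at the bar) keeps it where it is left.
- flap_bar (a point): middle of the flap's round pull bar, 10 mm thick, 64 mm long along the box's y, on two arms in the flap's plane 36 mm beyond its free front edge, 156 mm from the hinge line, 3 mm above the flap's underside. With the flap shut it is 119 mm above the bench, empty space below. Pinch it from above, fingers closing along the box's x; it turns between them as the flap swings.
- filter_plate: hidden filter plate: grey mesh in a frame 88 (x) x 10 (y) x 78 mm high, with a grip tab 30 (x) x 10 (y) x 24 mm high centred on top; 0.1 to 0.2 kg. Origin at the centre of its underside, z up. It stands on the box floor, central, parallel to the box's x-z plane, in upright guides with 2 mm play; tab top 6 mm below the rim, 45 mm free either side. Pinch the tab along the box's y; lift straight up.
- catch_tray: loose square steel catch tray, 120 x 120 x 30 mm high, walls 4 mm, open top; origin at the centre of its underside; it stands on the bench off the box's +y side, with a gap of about 25 to 60 mm, and slightly crooked. About 0.4 kg; slides on the bench under 2 to 5 N. Flush when its centre is 115 mm from the box's centre along the box's y.
- bench_block: bystander: square steel bench block, 70 x 70 x 30 mm, origin at the centre of its underside
- bowl: bystander: round wooden bowl, 96 mm across, 40 mm high, origin at the centre of its underside
- punch_stand: bystander: brass spool-shaped punch stand, 48 mm across, 60 mm high, origin at the centre of its underside
Mind the look-alikes: they are no part of the job. There is more than one size of the extractor; the job needs the larger.

How it is judged:
By the outcome, as a careful person would: the job done as asked, in the order asked, and still so for the second after the job is handed in, while the arm keeps its last pose, push and grip.
It also fails if it takes over 72 s, if anything falls off the work surface, if the arm or the gripper's body presses on something with over 40 N, if the wrist force passes 120 N, or if a joint passes its speed limit or range.

### The arm

A 6-joint arm with a two-finger parallel gripper is mounted at the origin on the work surface. World frame = base frame: x ahead of the robot, y to its left, z up, the work surface at z = 0. Lengths are in m, angles in rad, forces in N, time in s.
With the tool pointing down it reaches from about 0.325 to 0.925 m from the base axis. Payload 3.1 kg.
Tool frame: the origin (TCP) lies midway between the tips of the shut fingers; the grasp point (between the pads) lies 19 mm behind it; z points along the fingers, y is the line along which they close (so a half turn about z gives the same grasp; the last joint's range is limited). The gripper opens to 85 mm and grips with 20 to 120 N. Pads are 22 mm wide; open, the fingers measure 114 mm over their backs; the gripper's body (76 mm by 85 mm) begins 54 mm behind the grasp point. The pads swing forward as they close: fully open they stand 13 mm farther back than shut.
Start: joints at [-1.316, 0.217, 1.613, -0, 1.311, -0.112], TCP at [0.224, -0.583, 0.231] pointing down, gripper open.
Joint ranges: [-2.75, 2.75], [-0.78, 2.1], [0.31, 2.55], [-1.13, 4.27], [0.13, 2.63], [-2.58, 2.58]. Speed limits (rad/s): [2.79, 2.79, 3.14, 3.14, 3.14, 3.14].

### API

Orientations are given as a rotation vector (axis times angle).
In Python, from cell import robot, read_camera, camera_params gives the robot as it stands.
- The arm moves only by the shell command python3 -m crank FILE [FORCE], which reads ROWS from the file FILE. ROWS is a JSON list of rows, 1 to 5 of them, each an object with the fields aperture (the opening from 0.0 (shut) to 1.0 (fully open)), xyz (a list: dx, dy, dz in parts of the range, where 1.0 means 25 cm), rot (a list: a rotation vector rx, ry, rz in fractions of the full range, 1 being 90 degrees); a field left out counts as zero (the opening has to be given); each row is the pose to reach, as a shift and turn from the pose commanded when the command began, along the tool's axes at that moment; what a row does not reach only later rows make up. A row lasts 1/12 s, in which the tool goes at most 0.0417 m and 0.125 rad, less where a joint would pass 70% of its speed; a pose out of reach is approached as far as the arm can. The fingers move at their own pace and stop on an object; FORCE is the grip in N (left out, the last holds). Time passes only in rows, so rows that do not move let the fingers close. It prints the time, the measured TCP pose, the force, the opening and the grip force at its end. A shift or turn number past 1, either way, is cut back to 1. Input that does not fit is refused with a message, and nothing moves.
- robot.get_state(): the state, without advancing time (a new reading comes with each control period).
- read_camera(name): name is "side" or "top" or "wrist"; returns the picture (420x560x3 uint8, red, green, blue); there is no depth.
- camera_params(name): a dict with "K" (3x3 intrinsics, pixels), "cam_to_world" (4x4, takes a point from camera to world coordinates); the wrist camera has in their place "tool_from_camera" (4x4, takes a point from camera to tool coordinates, whose origin is the TCP and whose axes are the flange's). Camera axes: x right, y up, looking along -z (the intrinsics and any distortion apply to the point x, -y, -z); pixel columns grow to the right and rows downward; lengths in m; the calibration is good to about 2 mm. A picture is of the moment at which its call begins: read the wrist's pose just before it. camera_params takes no time and is no camera call.
- robot.sign_off(): hands the job in; it is judged then, once.
The state is a dict: "t": time; "qpos": joint angles; "qvel": joint speeds; "effort": joint torques, N m; "eef_pos": TCP position; "orientation": TCP orientation; "contact_force": force on the tool from outside, world axes, zero at the start; "moment": the same for the moment, N m; "width": opening from 0.0 (shut) to 1.0 (fully open); "grasp_force": force on a finger pad.
Only numpy, scipy, OpenCV 4.12 (cv2) and the standard library are available. Lean on these libraries where they do the work, as an engineer would, in place of code of your own. Each camera call takes 0.05 s, during which the arm holds its last target. There are 200 camera calls.

## Working session

There is one attempt and no reset: what is moved stays moved. The work goes in short steps, Python scripts to look and compute and a shell command to move; the robot and the scene stay as the last step left them, time stands still between calls to the robot, and variables do not carry over. Pictures are saved under pics/ and viewed, at most 12 in all, crops included, and the job is handed in when it is done.

```bash
ls; mkdir -p pics; python3 - <<'E'
from cell import robot, read_camera, camera_params
import cv2,numpy as np
np.set_printoptions(precision=4,suppress=True)
s=robot.get_state();print(s['t'],s['eef_pos'],s['orientation'],s['width'])
for n in("side","top"):
    im=read_camera(n);cv2.imwrite(f"pics/{n}0.png",im[:,:,::-1]);print(n,camera_params(n))
print(camera_params("wrist"))
E
```

```text
pics
0.0 [ 0.2239 -0.5826  0.23  ] [-3.0865 -0.5725  0.0003] 0.9979773193608654
side {'K': array([[381.3173,   0.    , 277.7295],
       [  0.    , 381.3173, 204.9759],
       [  0.    ,   0.    ,   1.    ]]), 'cam_to_world': array([[-0.8868,  0.3136, -0.3394,  0.239 ],
       [-0.4617, -0.5717,  0.6783,  0.6079],
       [ 0.0187,  0.7582,  0.6518,  0.7017],
       [ 0.    ,  0.    ,  0.    ,  1.    ]])}
top {'K': array([[501.7501,   0.    , 278.0074],
       [  0.    , 501.7501, 209.7549],
       [  0.    ,   0.    ,   1.    ]]), 'cam_to_world': array([[ 0.0113,  0.9983, -0.0571,  0.4772],
       [-0.9996,  0.0098, -0.0273, -0.0121],
       [-0.0267,  0.0574,  0.998 ,  1.3143],
       [ 0.    ,  0.    ,  0.    ,  1.    ]])}
{'K': array([[297.5302,   0.    , 279.5103],
       [  0.    , 297.5302, 206.1784],
       [  0.    ,   0.    ,   1.    ]]), 'tool_from_camera': array([[-0.0006,  0.9552,  0.296 ,  0.0751],
       [ 1.    ,  0.0007, -0.0004,  0.0003],
       [-0.0006,  0.296 , -0.9552, -0.1412],
       [ 0.    ,  0.    ,  0.    ,  1.    ]])}
```

View pics/top0.png

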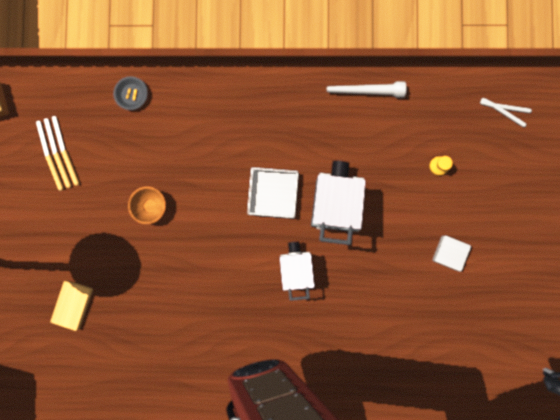

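View pics/side0.png

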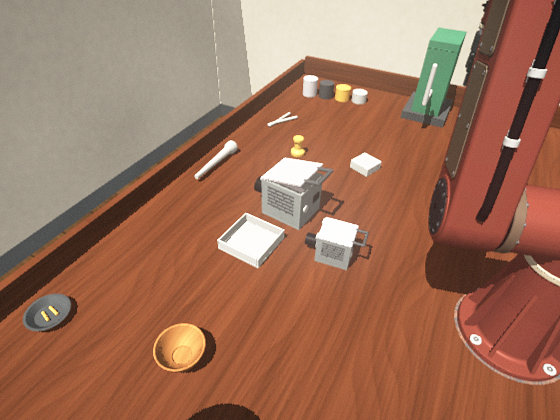

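The large box is at about (340,203) in the top view, with its duct up (+x) and its bar at (337,240). The tray is at (274,194), to its left (+y). The small decoy is at (297,271), just in front of the tray. Next I'll measure them.

```bash
cat > h.py <<'E'
import numpy as np, cv2
from cell import robot, read_camera, camera_params
from scipy.spatial.transform import Rotation as R
np.set_printoptions(precision=4,suppress=True)
def cam(n):
    p=camera_params(n)
    if n!="wrist": return p["K"],p["cam_to_world"]
    s=robot.get_state();T=np.eye(4);T[:3,:3]=R.from_rotvec(s["orientation"]).as_matrix();T[:3,3]=s["eef_pos"]
    return p["K"],T@p["tool_from_camera"]
def ray(c,px):
    K,T=c;px=np.atleast_2d(px).astype(float)
    d=np.c_[(px[:,0]-K[0,2])/K[0,0],-(px[:,1]-K[1,2])/K[1,1],-np.ones(len(px))]
    return T[:3,3],d@T[:3,:3].T
def onz(c,px,z):
    o,d=ray(c,px);return o+d*((z-o[2])/d[:,2:3])
def proj(c,P):
    K,T=c;q=(np.atleast_2d(P)-T[:3,3])@T[:3,:3]
    return np.c_[K[0,0]*q[:,0]/-q[:,2]+K[0,2],K[1,1]*-q[:,1]/-q[:,2]+K[1,2]]
def quad(m):
    c=max(cv2.findContours(m,cv2.RETR_EXTERNAL,cv2.CHAIN_APPROX_NONE)[0],key=cv2.contourArea)
    return c[:,0],cv2.boxPoints(cv2.minAreaRect(c))
E
python3 - <<'E'
from h import *
im=cv2.imread("pics/top0.png");c=cam("top")
hsv=cv2.cvtColor(im,cv2.COLOR_BGR2HSV)
m=((hsv[...,1]<70)&(hsv[...,2]>90)).astype(np.uint8)*255
for nm,(x0,x1,y0,y1),z in(("tray",(235,304,155,228),.03),("flap",(305,375,165,228),.125)):
    mm=np.zeros_like(m);mm[y0:y1,x0:x1]=m[y0:y1,x0:x1]
    ct,q=quad(mm);ap=cv2.approxPolyDP(cv2.convexHull(ct),4,True)[:,0]
    print(nm,q.tolist(),"\n",ap.tolist());P=onz(c,ap,z);print(P);print(np.linalg.norm(P-np.roll(P,-1,0),axis=1),P.mean(0))
a=cv2.resize(im[150:255,235:380],None,fx=5,fy=5,interpolation=cv2.INTER_CUBIC)
s=cv2.imread("pics/side0.png");b=cv2.resize(s[150:275,210:375],None,fx=4.7,fy=4.7,interpolation=cv2.INTER_CUBIC)
cv2.imwrite("pics/a.png",a);cv2.imwrite("pics/b.png",b)
E
```

```text
tray [[246.12413024902344, 214.5103759765625], [250.1448211669922, 166.2620849609375], [298.806884765625, 170.3172607421875], [294.78619384765625, 218.5655517578125]] 
 [[252, 167], [297, 171], [294, 217], [248, 213]]
[[ 0.6606  0.0914  0.03  ]
 [ 0.6511 -0.0248  0.03  ]
 [ 0.5325 -0.0182  0.03  ]
 [ 0.5416  0.1     0.03  ]]
[0.1165 0.1187 0.1185 0.1193] [0.5964 0.0371 0.03  ]
flap [[310.5, 226.49998474121094], [315.45904541015625, 171.95082092285156], [366.13116455078125, 176.55738830566406], [361.172119140625, 231.10655212402344]] 
 [[320, 173], [364, 179], [361, 227], [311, 225]]
[[ 0.6339 -0.0786  0.125 ]
 [ 0.6204 -0.1829  0.125 ]
 [ 0.5064 -0.176   0.125 ]
 [ 0.5099 -0.0581  0.125 ]]
[0.1052 0.1141 0.1179 0.1256] [ 0.5676 -0.1239  0.125 ]
```

View pics/a.png

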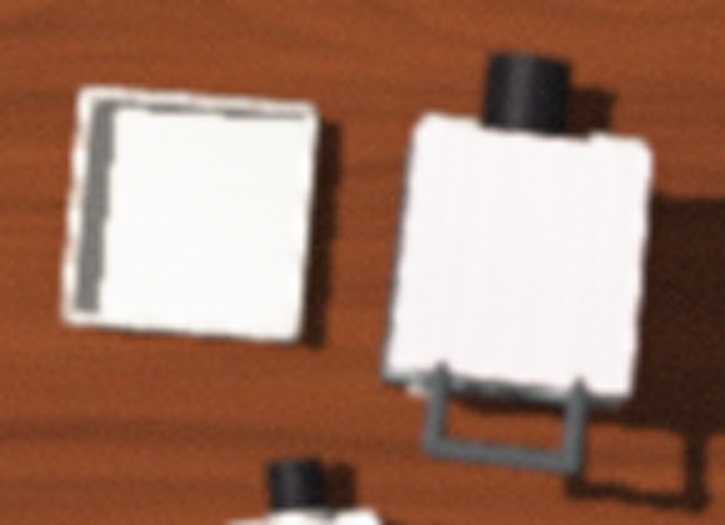

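View pics/b.png

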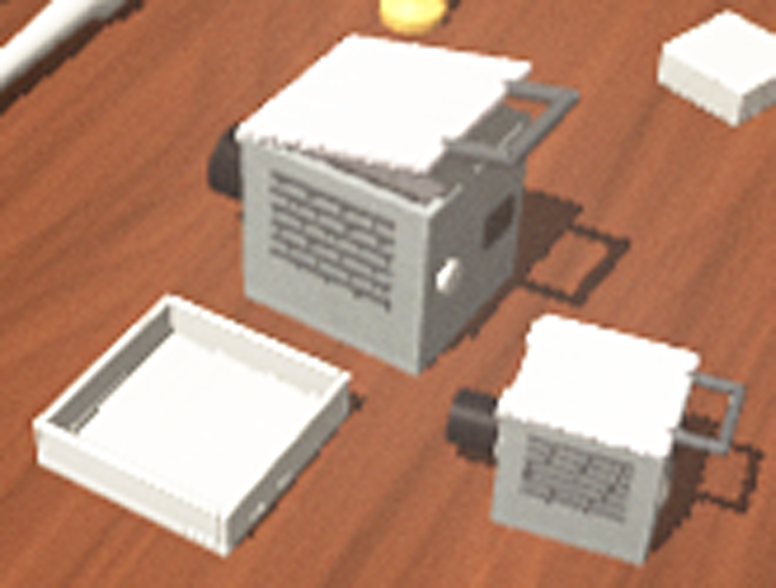

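The tray stands off the box's +y side, slightly crooked. The flap is ajar, its bar is clear, and nothing stands in the gap. Next I'll cast rays for the box base corners (side view), hinge corners, bar ends and tray.

```bash
python3 - <<'E'
from h import *
ct,cs=cam("top"),cam("side")
A=lambda p:(np.array(p,float)+.5)/5-.5+[235,150]
B=lambda p:(np.array(p,float)+.5)/4.7-.5+[210,150]
print("base: +x+y, -x+y, -x-y");P=onz(cs,B([[250,300],[415,372],[515,278]]),0);print(P,np.linalg.norm(np.diff(P,axis=0),axis=1))
P=onz(cs,B([[243,140],[432,208]]),.116);print("rim",P,np.linalg.norm(P[1]-P[0]))
print("hinge corners +y,-y",onz(ct,A([[425,115],[652,142]]),.121))
P=onz(cs,B([[170,298],[350,378],[225,515],[37,425]]),.03);print("tray side",P,P.mean(0),np.linalg.norm(P-np.roll(P,-1,0),axis=1))
P=onz(ct,A([[82,88],[318,103],[300,342],[63,324]]),.03);print("tray top",P,P.mean(0),np.linalg.norm(P-np.roll(P,-1,0),axis=1))
def tri(a,b):
    o1,d1=ray(ct,a);o2,d2=ray(cs,b);d1,d2=d1[0],d2[0]
    t=np.linalg.lstsq(np.c_[d1,-d2],o2-o1,rcond=None)[0];p,q=o1+t[0]*d1,o2+t[1]*d2
    return (p+q)/2,np.linalg.norm(p-q)
print("bar",tri(A([432,452]),B([515,155])),tri(A([578,467]),B([575,97])))
print("flap front",tri(A([388,378]),B([430,165])),tri(A([632,396]),B([530,67])))
E
```

```text
base: +x+y, -x+y, -x-y
[[ 0.6239 -0.071   0.    ]
 [ 0.5133 -0.0627  0.    ]
 [ 0.4951 -0.1638  0.    ]] [0.1109 0.1028]
rim [[ 0.627  -0.0703  0.116 ]
 [ 0.5122 -0.0666  0.116 ]] 0.11484758288526004
hinge corners +y,-y [[ 0.6353 -0.0778  0.121 ]
 [ 0.6232 -0.1858  0.121 ]]
tray side [[ 0.6476 -0.0219  0.03  ]
 [ 0.5302 -0.0132  0.03  ]
 [ 0.541   0.1023  0.03  ]
 [ 0.6569  0.0953  0.03  ]] [0.5939 0.0406 0.03  ] [0.1177 0.1159 0.1161 0.1176]
tray top [[ 0.66    0.094   0.03  ]
 [ 0.6532 -0.0278  0.03  ]
 [ 0.53   -0.0197  0.03  ]
 [ 0.538   0.102   0.03  ]] [0.5953 0.0371 0.03  ] [0.122  0.1235 0.122  0.1223]
bar (array([ 0.4749, -0.0801,  0.1553]), np.float64(0.00023429938638201806)) (array([ 0.4686, -0.1477,  0.1511]), np.float64(6.644073352184058e-05))
flap front (array([ 0.5104, -0.0593,  0.1496]), np.float64(0.003368871619385534)) (array([ 0.5028, -0.1731,  0.1435]), np.float64(0.0021794997386871532))
```

```bash
cat >> h.py <<'E'
def go(p,yaw):
    "tool shift/turn from present pose to TCP p, pointing down, tool x at yaw (deg)"
    s=robot.get_state();R0=R.from_rotvec(s["orientation"]);y=np.radians(yaw)
    X=np.array([np.cos(y),np.sin(y),0]);Z=np.array([0,0,-1.]);R1=R.from_matrix(np.c_[X,np.cross(Z,X),Z])
    print("shift",R0.inv().apply(np.array(p)-s["eef_pos"]),"turn",(R0.inv()*R1).as_rotvec())
E
python3 -c "
from h import *
go([.58,-.10,.33],85)"
```

```text
shift [ 0.5055 -0.3231 -0.0991] turn [-0.0018 -0.0015 -1.1167]
```

The manual's scale: shifts go in shares of 25 cm and turns go in shares of 90 degrees. Converting my numbers, 0.168 m is 0.672, 0.135 m is 0.54.

```bash
echo '[{"aperture":1, "xyz":[0.136, -0.088, -0.028]}, {"aperture":1, "xyz":[0.268, -0.172, -0.052]}, {"aperture":1, "xyz":[0.404, -0.26, -0.08]}, {"aperture":1, "xyz":[0.54, -0.344, -0.104]}, {"aperture":1, "xyz":[0.672, -0.432, -0.132]}]' > path.dat && python3 -m crank path.dat
echo '[{"aperture":1, "xyz":[0.136, -0.088, -0.028]}, {"aperture":1, "xyz":[0.268, -0.172, -0.052]}, {"aperture":1, "xyz":[0.404, -0.26, -0.08]}, {"aperture":1, "xyz":[0.54, -0.344, -0.104]}, {"aperture":1, "xyz":[0.672, -0.432, -0.132]}]' > path.dat && python3 -m crank path.dat
echo '[{"aperture":1, "xyz":[0.136, -0.088, -0.028], "rot":[0, 0, -0.0764]}, {"aperture":1, "xyz":[0.268, -0.172, -0.052], "rot":[0, 0, -0.1528]}, {"aperture":1, "xyz":[0.404, -0.26, -0.08], "rot":[0, 0, -0.2292]}, {"aperture":1, "xyz":[0.54, -0.344, -0.104], "rot":[0, 0, -0.3056]}, {"aperture":1, "xyz":[0.672, -0.432, -0.132], "rot":[0, 0, -0.382]}]' > path.dat && python3 -m crank path.dat
echo '[{"aperture":1, "rot":[0, 0, -0.0764]}, {"aperture":1, "rot":[0, 0, -0.1528]}, {"aperture":1, "rot":[0, 0, -0.2292]}, {"aperture":1, "rot":[0, 0, -0.3056]}, {"aperture":1, "rot":[0, 0, -0.3291]}]' > path.dat && python3 -m crank path.dat
echo '[{"aperture":1}, {"aperture":1}]' > path.dat && python3 -m crank path.dat
python3 - <<'E'
from h import *
s=robot.get_state();print(s['t'],s['eef_pos'],cam("wrist")[1])
im=read_camera("wrist");cv2.imwrite("pics/w1.png",im[:,:,::-1])
E
```

```text
t: 0.52
eef_pos: [0.3428, -0.4204, 0.2637]
orientation: [-3.088, -0.572, 0.0]
contact_force: [0.2, -0.3, 0.6]
width: 1.001
grasp_force: 0.0
t: 0.93
eef_pos: [0.4609, -0.2593, 0.297]
orientation: [-3.088, -0.573, 0.001]
contact_force: [0.5, -0.7, 0.0]
width: 1.001
grasp_force: 0.0
t: 1.35
eef_pos: [0.579, -0.0983, 0.3299]
orientation: [-2.777, -1.468, 0.001]
contact_force: [0.5, 0.2, -0.7]
width: 1.002
grasp_force: 0.0
t: 1.77
eef_pos: [0.5782, -0.0998, 0.3295]
orientation: [-2.309, -2.128, 0.001]
contact_force: [0.0, 0.2, 0.2]
width: 0.998
grasp_force: 0.0
t: 1.93
eef_pos: [0.5782, -0.1001, 0.3297]
orientation: [-2.317, -2.121, 0.001]
contact_force: [0.4, -0.2, -0.8]
width: 0.998
grasp_force: 0.0
1.9333 [ 0.5782 -0.1001  0.3297] [[ 0.9961  0.0844  0.0271  0.5846]
 [-0.0887  0.9514  0.295  -0.0253]
 [-0.0008 -0.2963  0.9551  0.4709]
 [ 0.      0.      0.      1.    ]]
```

View pics/w1.png

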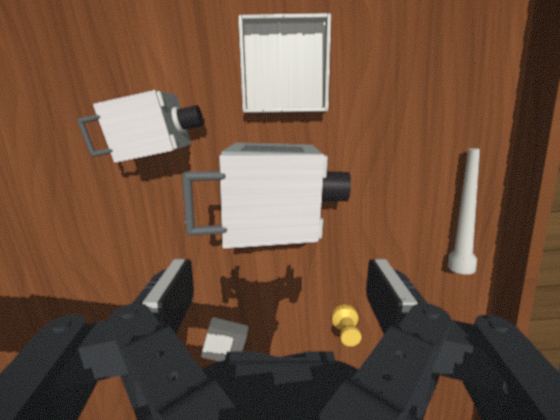

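The wrist view shows the tray at rows 14–111, columns 240–330, and the larger box's rim at row ~152, columns 222–327. Its bar is at column ~188, and the duct points right. Next I'll fit the lines.

```bash
python3 - <<'E'
from h import *
im=cv2.imread("pics/w1.png");c=cam("wrist");hsv=cv2.cvtColor(im,cv2.COLOR_BGR2HSV)
m=(hsv[...,1]<75).astype(np.uint8)
def lower(x0,x1,y0,y1,f):  # first/last mask row per column
    P=[]
    for x in range(x0,x1):
        r=np.flatnonzero(m[y0:y1,x]);P.append((x,y0+(r[0]-.5 if f else r[-1]+.5)))
    return np.array(P)
def line(P,z,nm):
    W=onz(c,P,z);k=np.polyfit(W[:,0],W[:,1],1);res=W[:,1]-np.polyval(k,W[:,0])
    print(nm,"yaw",np.degrees(np.arctan(k[0])),"ends",W[0,:2],W[-1,:2],"res",res.std())
line(lower(250,322,60,130,0),0.0,"tray near face bottom")   # z either 0/0.03 
line(lower(250,322,60,130,0),0.03,"tray near face top")
line(lower(250,322,5,60,1),0.03,"tray far face top")
line(lower(245,300,125,170,1),0.0,"box base line")
# tray/box left-right extents
for r in (40,60,80): 
    x=np.flatnonzero(m[r,220:350])+220;print("tray row",r,onz(c,[[x[0]-.5,r],[x[-1]+.5,r]],.03)[:,:2].ravel())
for z,pts in((.116,[[222,152],[327,152]]),(0,[[237.5,144],[305.5,144]])):print(z,onz(c,pts,z)[:,:2].ravel())
for z in(.145,.15,.155):print("bar",z,onz(c,[[188,174],[193,232],[188,203]],z)[:,:2].ravel())
E
```

```text
tray near face bottom yaw -4.341419585794649 ends [ 0.5401 -0.0195] [ 0.647  -0.0275] res 0.0004204803756187528
tray near face top yaw -4.3414195857946485 ends [ 0.543  -0.0198] [ 0.643  -0.0274] res 0.00039370170261315233
tray far face top yaw -4.1698352947974495 ends [0.5574 0.1014] [0.6488 0.0944] res 0.0003070574116719499
box base line yaw -6.542553439383211 ends [ 0.5271 -0.063 ] [ 0.6106 -0.0719] res 0.00041634717991301544
tray row 40 [0.5386 0.0724 0.6598 0.0616]
tray row 60 [0.5368 0.0484 0.6576 0.0377]
tray row 80 [0.535  0.0236 0.6566 0.0127]
0.116 [ 0.5128 -0.0623  0.6365 -0.0733]
0 [ 0.5152 -0.0642  0.6207 -0.0736]
bar 0.145 [ 0.4776 -0.0799  0.471  -0.1489  0.4715 -0.1131]
bar 0.15 [ 0.4792 -0.0791  0.4728 -0.147   0.4733 -0.1118]
bar 0.155 [ 0.4809 -0.0782  0.4745 -0.1451  0.475  -0.1104]
```

```bash
python3 -c "
from h import *
go([.6056,.1266,.33],84.4);go([.6056,.1266,.003],84.4)"
```

```text
shift [ 0.2283  0.0073 -0.0001] turn [-0.0009 -0.0002  0.0095]
shift [0.2283 0.0076 0.3269] turn [-0.0009 -0.0002  0.0095]
```

Converted, 0.2 m is 0.8, 0.16 m is 0.64, 0.01 rad is 0.0064.

```bash
echo '[{"aperture":1, "xyz":[0.16, 0.004, 0], "rot":[0, 0, 0.0013]}, {"aperture":1, "xyz":[0.32, 0.012, 0], "rot":[0, 0, 0.0025]}, {"aperture":1, "xyz":[0.48, 0.016, 0], "rot":[0, 0, 0.0038]}, {"aperture":1, "xyz":[0.64, 0.024, 0], "rot":[0, 0, 0.0051]}, {"aperture":1, "xyz":[0.8, 0.028, 0], "rot":[0, 0, 0.0064]}]' > path.dat && python3 -m crank path.dat | head -2
echo '[{"aperture":1, "xyz":[0.112, 0, 0.08]}, {"aperture":1, "xyz":[0.112, 0, 0.24]}, {"aperture":1, "xyz":[0.112, 0, 0.4]}, {"aperture":1, "xyz":[0.112, 0, 0.56]}, {"aperture":1, "xyz":[0.112, 0, 0.72]}]' > path.dat && python3 -m crank path.dat | head -2
echo '[{"aperture":1, "xyz":[0, 0, 0.16]}, {"aperture":1, "xyz":[0, 0, 0.32]}, {"aperture":1, "xyz":[0, 0, 0.44]}, {"aperture":1, "xyz":[0, 0, 0.52]}, {"aperture":1, "xyz":[0, 0, 0.588]}]' > path.dat && python3 -m crank path.dat
echo '[{"aperture":1}, {"aperture":1}]' > path.dat && python3 -m crank path.dat
python3 -c "
from h import *
go([.6056,.1266,.003],84.4);u=np.array([.9952,-.0976,0]);v=np.array([.0976,.9952,0]);c=np.array([.5656,-.1227,.003])
go(c+.0157*u+.186*v,84.4)"
```

```text
t: 2.4
eef_pos: [0.6028, 0.0999, 0.3303]
t: 2.82
eef_pos: [0.6054, 0.1267, 0.1489]
t: 3.23
eef_pos: [0.6034, 0.1259, 0.0001]
orientation: [-2.326, -2.108, 0.006]
contact_force: [-0.1, -0.3, 0.8]
width: 1.0
grasp_force: 0.0
t: 3.4
eef_pos: [0.6043, 0.1261, 0.002]
orientation: [-2.326, -2.109, 0.004]
contact_force: [0.5, -0.7, -0.0]
width: 1.001
grasp_force: 0.0
shift [ 0.0006  0.0012 -0.001 ] turn [-0.0031  0.0006  0.0001]
shift [-0.0654  0.0014 -0.0009] turn [-0.0031  0.0006  0.0001]
```

Converted, -0.025 m is -0.1, -0.02 m is -0.08.

```bash
for i in 1 2; do echo '[{"aperture":1, "xyz":[-0.02, 0, 0]}, {"aperture":1, "xyz":[-0.04, 0, 0]}, {"aperture":1, "xyz":[-0.06, 0, 0]}, {"aperture":1, "xyz":[-0.08, 0, 0]}, {"aperture":1, "xyz":[-0.1, 0, 0]}]' > path.dat && python3 -m crank path.dat | sed -n '2p;4p'; done
echo '[{"aperture":1, "xyz":[-0.008, 0, 0]}, {"aperture":1, "xyz":[-0.016, 0, 0]}, {"aperture":1, "xyz":[-0.024, 0, 0]}, {"aperture":1, "xyz":[-0.032, 0, 0]}, {"aperture":1, "xyz":[-0.04, 0, 0]}]' > path.dat && python3 -m crank path.dat | sed -n '2p;4p'
```

```text
eef_pos: [0.6049, 0.1018, 0.0052]
contact_force: [1.0, 4.1, 3.4]
eef_pos: [0.6023, 0.0774, 0.0052]
contact_force: [1.2, 5.4, 4.4]
eef_pos: [0.601, 0.0675, 0.0048]
contact_force: [1.1, 5.6, 4.3]
```

Converted, -0.002 m is -0.008, -0.001 m is -0.004.

```bash
for i in 1 2 3; do echo '[{"aperture":1, "xyz":[-0.004, 0, 0]}, {"aperture":1, "xyz":[-0.008, 0, 0]}, {"aperture":1, "xyz":[-0.008, 0, 0]}]' > path.dat && python3 -m crank path.dat | sed -n '2,4p'; done
```

```text
eef_pos: [0.6008, 0.0653, 0.0047]
orientation: [2.327, 2.11, 0.005]
contact_force: [0.7, 4.6, 5.6]
eef_pos: [0.6005, 0.0633, 0.0047]
orientation: [2.327, 2.11, 0.005]
contact_force: [1.3, 5.8, 3.6]
eef_pos: [0.6004, 0.0619, 0.0047]
orientation: [-2.328, -2.11, -0.006]
contact_force: [0.8, 6.3, 4.4]
```

Converted, -0.002 m is -0.008, -0.001 m is -0.004.

```bash
for i in 1 2 3 4; do echo '[{"aperture":1, "xyz":[-0.004, 0, 0]}, {"aperture":1, "xyz":[-0.008, 0, 0]}, {"aperture":1, "xyz":[-0.008, 0, 0]}]' > path.dat && python3 -m crank path.dat | sed -n '2,4p'; done
```

```text
eef_pos: [0.6008, 0.0616, 0.0048]
orientation: [-2.329, -2.106, -0.011]
contact_force: [2.8, 11.2, 3.3]
eef_pos: [0.6012, 0.0613, 0.0049]
orientation: [-2.33, -2.103, -0.016]
contact_force: [4.1, 15.5, 2.6]
eef_pos: [0.6016, 0.0611, 0.005]
orientation: [-2.332, -2.099, -0.022]
contact_force: [5.7, 21.6, 1.1]
eef_pos: [0.602, 0.0609, 0.0051]
orientation: [-2.333, -2.096, -0.027]
contact_force: [7.0, 25.9, 0.9]
```

Converted, 0.04 m is 0.16, 0.03 m is 0.12.

```bash
echo '[{"aperture":1, "xyz":[0.016, 0, 0]}, {"aperture":1, "xyz":[0.04, 0, 0]}, {"aperture":1, "xyz":[0.08, 0, 0]}, {"aperture":1, "xyz":[0.12, 0, 0]}, {"aperture":1, "xyz":[0.16, 0, 0]}]' > path.dat && python3 -m crank path.dat | sed -n '2,4p'
echo '[{"aperture":1, "xyz":[0, 0, -0.16]}, {"aperture":1, "xyz":[0, 0, -0.32]}, {"aperture":1, "xyz":[0, 0, -0.48]}, {"aperture":1, "xyz":[0, 0, -0.64]}, {"aperture":1, "xyz":[0, 0, -0.8]}]' > path.dat && python3 -m crank path.dat | sed -n '2,2p'
echo '[{"aperture":1, "xyz":[-0.16, 0, -0.04]}, {"aperture":1, "xyz":[-0.32, 0, -0.08]}, {"aperture":1, "xyz":[-0.48, 0, -0.12]}, {"aperture":1, "xyz":[-0.64, 0, -0.12]}, {"aperture":1, "xyz":[-0.72, 0, -0.12]}]' > path.dat && python3 -m crank path.dat | sed -n '2,2p'
echo '[{"aperture":1}, {"aperture":1}, {"aperture":1}]' > path.dat && python3 -m crank path.dat | sed -n '2,2p'
python3 - <<'E'
from h import *
s=robot.get_state();print(s['t'],s['eef_pos'],s['orientation'])
c=cam("wrist");im=read_camera("wrist")[:,:,::-1];np.save("w2.npy",c[1])
cv2.imwrite("pics/w2.png",im)
E
```

```text
eef_pos: [0.6014, 0.0925, 0.0027]
orientation: [-2.327, -2.11, 0.003]
contact_force: [0.2, -0.5, -0.1]
eef_pos: [0.6014, 0.0925, 0.2046]
eef_pos: [0.5845, -0.0908, 0.2344]
eef_pos: [0.5844, -0.086, 0.2327]
7.9 [ 0.5844 -0.086   0.2327] [-2.3256 -2.1101  0.0004]
```

View pics/w2.png

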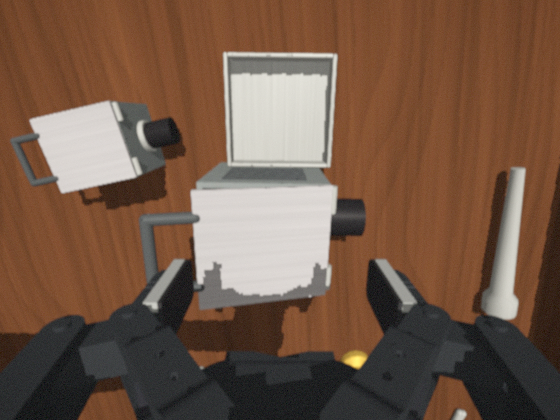

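Tray's near edge (row ~166) now meets the louvred face with no bench showing between them. I'll check tray pose and angle, then recompute the bar.

```bash
python3 - <<'E'
from h import *
im=cv2.imread("pics/w2.png");c=(camera_params("wrist")["K"],np.load("w2.npy"));hsv=cv2.cvtColor(im,cv2.COLOR_BGR2HSV)
g=cv2.cvtColor(im,cv2.COLOR_BGR2GRAY).astype(float);m=hsv[...,1]<75
def line(P,z,nm):
    W=onz(c,P,z);k=np.polyfit(W[:,0],W[:,1],1);print(nm,"yaw",np.degrees(np.arctan(k[0])),"mid",W.mean(0)[:2],"res",(W[:,1]-np.polyval(k,W[:,0])).std())
X=range(236,325)
line([(x,40+np.flatnonzero(m[40:100,x])[0]-.5) for x in X],.03,"tray far")
# near wall top: lower boundary of bright wall strip rows 158..172
gy=cv2.GaussianBlur(g,(3,3),0)
d=np.diff(gy,axis=0)
line([(x,158+np.argmin(d[158:172,x])+.5) for x in X],.03,"tray near")
line([(x,176+np.argmax(d[176:192,x])+.5) for x in range(210,320)],.12,"flap/rim edge")
L=[];Rr=[]
for r in range(65,155,5):
    x=np.flatnonzero(m[r,205:350])+205;L.append((x[0]-.5,r));Rr.append((x[-1]+.5,r))
for n,P in(("L",L),("R",Rr)):
    W=onz(c,P,.03);k=np.polyfit(W[:,1],W[:,0],1);print(n,"yaw",-np.degrees(np.arctan(k[0])),W.mean(0)[:2])
# wood pixels between tray and box
print("wood px in seam", int((~m[160:185,232:326]).sum()))
print("bar corner",onz(c,[[149,217]],.153),"bar mid col",onz(c,[[150,255]],.153))
E
```

```text
tray far yaw -6.066356121176751 mid [0.5978 0.0505] res 0.0002679283672778662
tray near yaw -6.028095822709041 mid [ 0.5861 -0.0692] res 0.0003481341278621377
flap/rim edge yaw -3.473887176565299 mid [ 0.5722 -0.0711] res 0.001091380515665414
L yaw -6.3882370610189 [0.5314 0.0008]
R yaw -6.214881446246617 [ 0.6516 -0.011 ]
wood px in seam 24
bar corner [[ 0.4816 -0.0783  0.153 ]] bar mid col [[ 0.475  -0.1108  0.153 ]]
```

```bash
python3 -c "
from h import *
go([.4738,-.1134,.23],83.9)"
```

```text
shift [-0.0384 -0.1076  0.0029] turn [-0.0012 -0.0006  0.0104]
```

Converted, -0.108 m is -0.432, -0.072 m is -0.288, 0.01 rad is 0.0064.

```bash
echo '[{"aperture":0.3, "xyz":[-0.052, -0.144, 0], "rot":[0, 0, 0.0064]}, {"aperture":0.3, "xyz":[-0.104, -0.288, 0], "rot":[0, 0, 0.0064]}, {"aperture":0.3, "xyz":[-0.152, -0.432, 0], "rot":[0, 0, 0.0064]}, {"aperture":0.3, "xyz":[-0.152, -0.432, 0], "rot":[0, 0, 0.0064]}, {"aperture":0.3, "xyz":[-0.152, -0.432, 0], "rot":[0, 0, 0.0064]}]' > path.dat && python3 -m crank path.dat 40
python3 -c "
from h import *
go([.4738,-.1134,.135],83.9)
c=cam('wrist');im=read_camera('wrist')[:,:,::-1]
for z in(.15,.155):print(proj(c,[[.4772,-.0816,z],[.4738,-.1134,z],[.4704,-.145,z]]))
cv2.imwrite('pics/w3.png',im)"
```

```text
t: 8.37
eef_pos: [0.472, -0.1127, 0.2324]
orientation: [-2.335, -2.099, 0.0]
contact_force: [0.3, -0.2, 1.1]
width: 0.311
grasp_force: 0.0
shift [-0.0006  0.002   0.0974] turn [-0.0012 -0.0007 -0.    ]
[[282.4463 173.8834]
 [282.3512 213.6877]
 [282.2382 250.2045]]
[[282.503  175.172 ]
 [282.4036 215.7456]
 [282.2863 252.9068]]
```

View pics/w3.png

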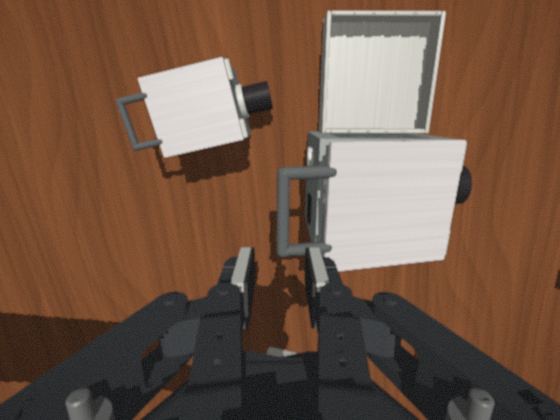

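The bar lies at column 283, rows 172–252, which matches the prediction to within 2 px. I'll go down and pinch it.

Converted, 0.098 m is 0.392, 0.002 m is 0.008.

```bash
echo '[{"aperture":0.3, "xyz":[0, 0.008, 0.12]}, {"aperture":0.3, "xyz":[0, 0.008, 0.24]}, {"aperture":0.3, "xyz":[0, 0.008, 0.34]}, {"aperture":0.3, "xyz":[0, 0.008, 0.392]}, {"aperture":0.3, "xyz":[0, 0.008, 0.392]}]' > path.dat && python3 -m crank path.dat
echo '[{"aperture":0}, {"aperture":0}, {"aperture":0}, {"aperture":0}, {"aperture":0}]' > path.dat && python3 -m crank path.dat 40
python3 -c "
from h import *
s=robot.get_state();h=np.array([.6249,-.1296,.116]);u=np.array([.9943,-.1063,0]);g=s['eef_pos']+[0,0,-0]
b=s['eef_pos']+np.array([0,0,.019]);print('bar',b,'r',(h-b)@u,b[2]-.116)"
```

```text
t: 8.83
eef_pos: [0.4745, -0.1125, 0.1318]
orientation: [-2.331, -2.098, 0.004]
contact_force: [-1.0, 0.3, -0.9]
width: 0.302
grasp_force: 0.0
t: 9.25
eef_pos: [0.4744, -0.1134, 0.1358]
orientation: [-2.333, -2.098, 0.004]
contact_force: [-4.2, 2.0, -1.4]
width: 0.102
grasp_force: 38.9
bar [ 0.4744 -0.1134  0.1548] r 0.15132618550408108 0.03884971767249544
```

```bash
python3 -c "
import numpy as np
p=.251+.1*np.arange(17);y=-.1562*np.cos(p);z=-.1562*np.sin(p)
for k in(0,5,10):
  print([(round(y[k+i]-y[k],3),round(z[k+i]-z[k],3)) for i in range(1,6)],p[k+5])"
```

```text
[(np.float64(0.005), np.float64(-0.015)), (np.float64(0.011), np.float64(-0.029)), (np.float64(0.018), np.float64(-0.043)), (np.float64(0.027), np.float64(-0.056)), (np.float64(0.037), np.float64(-0.068))] 0.751
[(np.float64(0.011), np.float64(-0.011)), (np.float64(0.023), np.float64(-0.021)), (np.float64(0.037), np.float64(-0.029)), (np.float64(0.051), np.float64(-0.036)), (np.float64(0.065), np.float64(-0.042))] 1.251
[(np.float64(0.015), np.float64(-0.004)), (np.float64(0.03), np.float64(-0.007)), (np.float64(0.046), np.float64(-0.008)), (np.float64(0.062), np.float64(-0.007)), (np.float64(0.077), np.float64(-0.005))] 1.751
```

Converted, -0.068 m is -0.272, -0.056 m is -0.224.

```bash
echo '[{"aperture":0, "xyz":[0, 0.02, -0.06]}, {"aperture":0, "xyz":[0, 0.044, -0.116]}, {"aperture":0, "xyz":[0, 0.072, -0.172]}, {"aperture":0, "xyz":[0, 0.108, -0.224]}, {"aperture":0, "xyz":[0, 0.148, -0.272]}]' > path.dat && python3 -m crank path.dat | sed -n '2,6p'
```

```text
eef_pos: [0.5106, -0.1176, 0.2052]
orientation: [-2.333, -2.097, 0.007]
contact_force: [-7.7, 0.4, 2.4]
width: 0.097
grasp_force: 38.9
```

Converted, 0.065 m is 0.26, 0.051 m is 0.204.

```bash
echo '[{"aperture":0, "xyz":[0, 0.044, -0.044]}, {"aperture":0, "xyz":[0, 0.092, -0.084]}, {"aperture":0, "xyz":[0, 0.148, -0.116]}, {"aperture":0, "xyz":[0, 0.204, -0.144]}, {"aperture":0, "xyz":[0, 0.26, -0.168]}]' > path.dat && python3 -m crank path.dat | sed -n '2,6p'
echo '[{"aperture":0, "xyz":[0, 0.06, -0.016]}, {"aperture":0, "xyz":[0, 0.12, -0.028]}, {"aperture":0, "xyz":[0, 0.184, -0.032]}, {"aperture":0, "xyz":[0, 0.248, -0.028]}, {"aperture":0, "xyz":[0, 0.308, -0.02]}]' > path.dat && python3 -m crank path.dat | sed -n '2,6p'
echo '[{"aperture":0}, {"aperture":0}]' > path.dat && python3 -m crank path.dat | sed -n '2,6p'
```

```text
eef_pos: [0.5781, -0.1253, 0.2507]
orientation: [2.335, 2.099, -0.0]
contact_force: [-3.6, 0.2, 3.7]
width: 0.097
grasp_force: 38.9
eef_pos: [0.6561, -0.1341, 0.2552]
orientation: [2.333, 2.096, 0.002]
contact_force: [-2.0, -1.9, 1.7]
width: 0.1
grasp_force: 39.1
eef_pos: [0.6572, -0.1342, 0.2549]
orientation: [2.331, 2.095, 0.006]
contact_force: [1.5, -0.8, 5.3]
width: 0.097
grasp_force: 39.9
```

Converted, -0.06 m is -0.24, -0.02 m is -0.08.

```bash
echo '[{"aperture":0.35}, {"aperture":0.35}, {"aperture":0.35}, {"aperture":0.35, "xyz":[0, 0, -0.08]}, {"aperture":0.35, "xyz":[0, 0, -0.24]}]' > path.dat && python3 -m crank path.dat | sed -n '2,6p'
echo '[{"aperture":0.35, "xyz":[0, -0.08, -0.16], "rot":[0, 0, -0.0764]}, {"aperture":0.35, "xyz":[0, -0.2, -0.2], "rot":[0, 0, -0.1528]}, {"aperture":0.35, "xyz":[0, -0.34, -0.2], "rot":[0, 0, -0.2292]}, {"aperture":0.35, "xyz":[0, -0.36, -0.2], "rot":[0, 0, -0.3056]}, {"aperture":0.35, "xyz":[0, -0.36, -0.2], "rot":[0, 0, -0.382]}]' > path.dat && python3 -m crank path.dat | sed -n '2,6p'
echo '[{"aperture":0.35, "rot":[0, 0, -0.0764]}, {"aperture":0.35, "rot":[0, 0, -0.1528]}, {"aperture":0.35, "rot":[0, 0, -0.2292]}, {"aperture":0.35, "rot":[0, 0, -0.3056]}, {"aperture":0.35, "rot":[0, 0, -0.382]}]' > path.dat && python3 -m crank path.dat | sed -n '2,3p'
python3 -c "
from h import *
go([.5652,-.1232,.33],173.9)"
```

```text
eef_pos: [0.6495, -0.1319, 0.3026]
orientation: [-2.327, -2.091, 0.012]
contact_force: [1.4, -0.0, -1.4]
width: 0.351
grasp_force: 0.0
eef_pos: [0.5617, -0.1231, 0.3607]
orientation: [-1.604, -2.701, -0.0]
contact_force: [0.1, 0.4, -0.2]
width: 0.352
grasp_force: 0.0
eef_pos: [0.5636, -0.1235, 0.3599]
orientation: [-0.734, -3.054, -0.001]
shift [-0.0013  0.0009  0.0299] turn [ 0.0003 -0.0008 -0.3652]
```

Converted, 0.03 m is 0.12, 0.02 m is 0.08, -0.365 rad is -0.2324.

```bash
echo '[{"aperture":0.3, "xyz":[0, 0, 0.04], "rot":[0, 0, -0.0764]}, {"aperture":0.3, "xyz":[0, 0, 0.08], "rot":[0, 0, -0.1528]}, {"aperture":0.3, "xyz":[0, 0, 0.12], "rot":[0, 0, -0.2324]}, {"aperture":0.3, "xyz":[0, 0, 0.12], "rot":[0, 0, -0.2324]}, {"aperture":0.3, "xyz":[0, 0, 0.12], "rot":[0, 0, -0.2324]}]' > path.dat && python3 -m crank path.dat | sed -n '2,3p'
python3 -c "
from h import *
c=cam('wrist');print(robot.get_state()['eef_pos']);im=read_camera('wrist')[:,:,::-1];np.save('w4.npy',c[1])
cv2.imwrite('pics/w4.png',im)"
```

```text
eef_pos: [0.5634, -0.1234, 0.3293]
orientation: [-0.182, -3.134, -0.001]
[ 0.5634 -0.1234  0.3293]
```

View pics/w4.png

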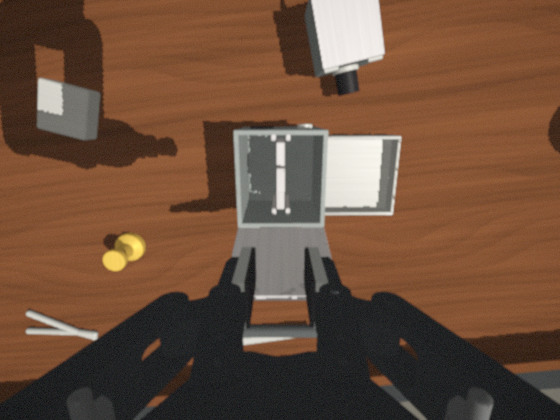

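The flap stands open at rows 228–340. The rim corners are at about (235,130), (328,130), (324,228) and (237,228). The plate is a strip at column 281, rows 140–213, and the tray is on the right, flush.

```bash
python3 - <<'E'
from h import *
im=cv2.imread("pics/w4.png");c=(camera_params("wrist")["K"],np.load("w4.npy"))
P=onz(c,[[235,130],[328,130],[325,228],[237,228]],.116);print(P[:,:2],P.mean(0),np.linalg.norm(P-np.roll(P,-1,0),axis=1))
g=cv2.cvtColor(im,cv2.COLOR_BGR2GRAY)
C=[]
for r in range(145,210,4):
    x=np.flatnonzero(g[r,270:292]>150)+270
    if len(x): C.append((r,x[0],x[-1]))
print(C)
q=np.array([((a+b)/2,r) for r,a,b in C]);
for z in(.086+.008,.110):
    W=onz(c,q,z);k=np.polyfit(W[:,0],W[:,1],1);print(z,"yaw",np.degrees(np.arctan(k[0])),W[0],W[-1],"y at .566",np.polyval(k,.566))
ctr=np.array([.5652,-.1232,0]);u=np.array([.9943,-.1063,0])
for t in(-.015,.015):print("tab end px",proj(c,ctr+t*u+[0,0,.11]))
for t in(-.044,.044):print("frame end px",proj(c,ctr+t*u+[0,0,.086]))
W=onz(c,[[398,137],[391,214],[330,215]],.03);print("tray pts",W[:,:2])
cv2.imwrite("pics/w4c.png",cv2.resize(im[120:240,225:335],None,fx=5,fy=5,interpolation=cv2.INTER_CUBIC))
E
```

```text
[[ 0.4992 -0.1683]
 [ 0.5117 -0.0615]
 [ 0.6324 -0.0736]
 [ 0.6193 -0.1851]] [ 0.5656 -0.1221  0.116 ] [0.1075 0.1213 0.1123 0.1213]
[(145, np.int64(276), np.int64(284)), (149, np.int64(276), np.int64(284)), (153, np.int64(276), np.int64(284)), (157, np.int64(276), np.int64(284)), (161, np.int64(276), np.int64(284)), (165, np.int64(277), np.int64(284)), (169, np.int64(276), np.int64(284)), (173, np.int64(276), np.int64(284)), (177, np.int64(276), np.int64(284)), (181, np.int64(276), np.int64(284)), (185, np.int64(276), np.int64(284)), (189, np.int64(276), np.int64(284)), (193, np.int64(276), np.int64(284)), (197, np.int64(276), np.int64(284)), (201, np.int64(276), np.int64(284)), (205, np.int64(276), np.int64(284)), (209, np.int64(272), np.int64(289))]
0.094 yaw -6.547019033586675 [ 0.5243 -0.1188  0.094 ] [ 0.6075 -0.1278  0.094 ] y at .566 -0.12356909594876775
0.11 yaw -6.547019033586678 [ 0.5227 -0.1186  0.11  ] [ 0.6024 -0.1273  0.11  ] y at .566 -0.12359493963991539
tab end px [[280.1958 168.0626]]
tab end px [[280.4168 191.9014]]
frame end px [[279.9406 142.1109]]
frame end px [[280.5546 208.2485]]
tray pts [[ 0.5389  0.0515]
 [ 0.6559  0.0406]
 [ 0.6465 -0.0542]]
```

View pics/w4c.png

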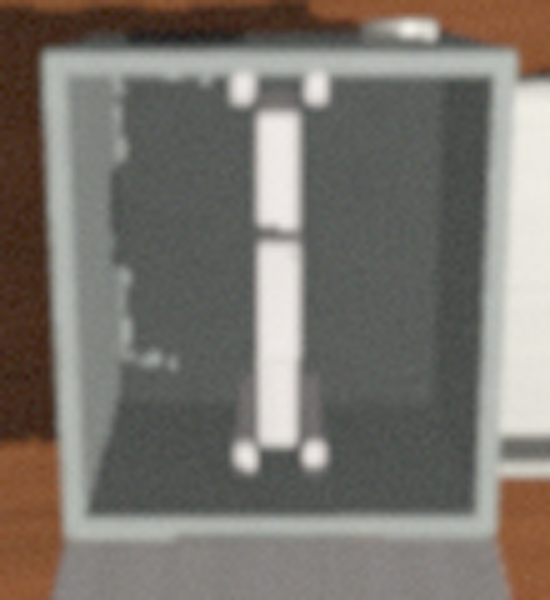

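```bash
python3 -c "
from h import *
go([.5645,-.1233,.08],173.8)"
```

```text
shift [-0.0007  0.0003  0.2503] turn [ 0.0002 -0.0005 -0.0075]
```

Converted, 0.17 m is 0.68, -0.001 m is -0.004, -0.004 rad is -0.0025.

```bash
echo '[{"aperture":0.35, "xyz":[-0.004, 0, 0.16], "rot":[0, 0, -0.0025]}, {"aperture":0.35, "xyz":[-0.004, 0, 0.32], "rot":[0, 0, -0.0025]}, {"aperture":0.35, "xyz":[-0.004, 0, 0.48], "rot":[0, 0, -0.0025]}, {"aperture":0.35, "xyz":[-0.004, 0, 0.6], "rot":[0, 0, -0.0025]}, {"aperture":0.35, "xyz":[-0.004, 0, 0.68], "rot":[0, 0, -0.0025]}]' > path.dat && python3 -m crank path.dat | sed -n '2,6p'
echo '[{"aperture":0.35, "xyz":[0, 0, 0.08]}, {"aperture":0.35, "xyz":[0, 0, 0.16]}, {"aperture":0.35, "xyz":[0, 0, 0.24]}, {"aperture":0.35, "xyz":[0, 0, 0.3]}, {"aperture":0.35, "xyz":[0, 0, 0.32]}]' > path.dat && python3 -m crank path.dat | sed -n '2,6p'
echo '[{"aperture":0.35}, {"aperture":0.35}]' > path.dat && python3 -m crank path.dat | sed -n '2,6p'
python3 -c "
from h import *
go([.5645,-.1233,.08],173.5)"
```

```text
eef_pos: [0.5633, -0.1232, 0.1571]
orientation: [-0.175, -3.133, -0.002]
contact_force: [-0.9, 0.9, -0.3]
width: 0.347
grasp_force: 0.0
eef_pos: [0.5638, -0.1234, 0.0783]
orientation: [-0.174, -3.133, -0.002]
contact_force: [-0.7, 0.6, -0.4]
width: 0.352
grasp_force: 0.0
eef_pos: [0.5659, -0.1242, 0.0813]
orientation: [0.172, 3.135, -0.001]
contact_force: [0.1, -0.2, 0.5]
width: 0.349
grasp_force: 0.0
shift [0.0015 0.0007 0.0013] turn [-0.0003  0.0014  0.0037]
```

The manual's scale: shifts go in shares of 25 cm and turns go in shares of 90 degrees. Converting my numbers, -0.025 m is -0.1, -0.02 m is -0.08.

```bash
echo '[{"aperture":0}, {"aperture":0}, {"aperture":0}, {"aperture":0}, {"aperture":0}]' > path.dat && python3 -m crank path.dat 60 | sed -n '2,6p'
echo '[{"aperture":0, "xyz":[0, 0, -0.02]}, {"aperture":0, "xyz":[0, 0, -0.04]}, {"aperture":0, "xyz":[0, 0, -0.06]}, {"aperture":0, "xyz":[0, 0, -0.08]}, {"aperture":0, "xyz":[0, 0, -0.1]}]' > path.dat && python3 -m crank path.dat | sed -n '2,6p'
```

```text
eef_pos: [0.5667, -0.1242, 0.0823]
orientation: [0.171, 3.133, -0.001]
contact_force: [0.6, 0.4, 5.7]
width: 0.106
grasp_force: 60.3
eef_pos: [0.5647, -0.1239, 0.1054]
orientation: [-0.171, -3.136, -0.0]
contact_force: [0.0, 0.5, -1.9]
width: 0.106
grasp_force: 59.3
```

Converted, -0.075 m is -0.3, -0.06 m is -0.24.

```bash
echo '[{"aperture":0, "xyz":[0, 0, -0.06]}, {"aperture":0, "xyz":[0, 0, -0.12]}, {"aperture":0, "xyz":[0, 0, -0.18]}, {"aperture":0, "xyz":[0, 0, -0.24]}, {"aperture":0, "xyz":[0, 0, -0.3]}]' > path.dat && python3 -m crank path.dat | sed -n '2,6p'
echo '[{"aperture":0, "xyz":[0, 0, -0.06]}, {"aperture":0, "xyz":[0, 0, -0.12]}, {"aperture":0, "xyz":[0, 0, -0.176]}, {"aperture":0, "xyz":[0, 0, -0.176]}, {"aperture":0, "xyz":[0, 0, -0.176]}]' > path.dat && python3 -m crank path.dat | sed -n '2,6p'
python3 -c "
from h import *
go([.594,-.0095,.224],173.7);print(camera_params('wrist')['tool_from_camera'][0,3]);cv2.imwrite('pics/s5.png',read_camera('side')[:,:,::-1])"
```

```text
eef_pos: [0.5648, -0.1239, 0.1811]
orientation: [-0.171, -3.137, 0.0]
contact_force: [0.4, 0.4, -2.5]
width: 0.111
grasp_force: 59.2
eef_pos: [0.5656, -0.1242, 0.2254]
orientation: [0.171, 3.135, -0.001]
contact_force: [-0.2, 0.5, -1.8]
width: 0.108
grasp_force: 59.3
shift [-0.0157  0.1171  0.0013] turn [-0.0006  0.0023  0.0011]
0.07587745177348915
```

View pics/s5.png

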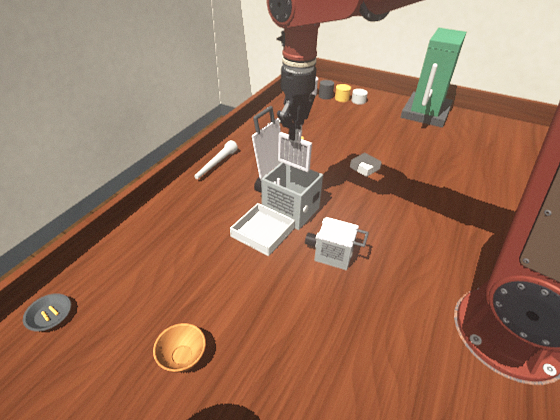

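The plate at (295,152) hangs upright and clear of the box. The tray at (262,228) is still flush, and the flap leans open. I'll carry the plate across gently and lower it.

Converted, 0.062 m is 0.248, 0.048 m is 0.192.

```bash
echo '[{"aperture":0, "xyz":[-0.004, 0.032, 0]}, {"aperture":0, "xyz":[-0.008, 0.08, 0]}, {"aperture":0, "xyz":[-0.016, 0.136, 0]}, {"aperture":0, "xyz":[-0.024, 0.192, 0]}, {"aperture":0, "xyz":[-0.032, 0.248, 0]}]' > path.dat && python3 -m crank path.dat | sed -n '2,6p'
echo '[{"aperture":0, "xyz":[-0.008, 0.056, 0]}, {"aperture":0, "xyz":[-0.016, 0.112, 0]}, {"aperture":0, "xyz":[-0.024, 0.168, 0]}, {"aperture":0, "xyz":[-0.032, 0.208, 0]}, {"aperture":0, "xyz":[-0.032, 0.22, 0]}]' > path.dat && python3 -m crank path.dat | sed -n '2,6p'
echo '[{"aperture":0, "xyz":[0, 0, 0.032]}, {"aperture":0, "xyz":[0, 0, 0.064]}, {"aperture":0, "xyz":[0, 0, 0.096]}, {"aperture":0, "xyz":[0, 0, 0.128]}, {"aperture":0, "xyz":[0, 0, 0.14]}]' > path.dat && python3 -m crank path.dat | sed -n '2,6p'
echo '[{"aperture":0}, {"aperture":0}, {"aperture":0}]' > path.dat && python3 -m crank path.dat 
python3 - <<'E'
from h import *
go([.594,-.0095,.19],173.7)
t=read_camera("top")[:,:,::-1];s=read_camera("side")[:,:,::-1]
a=cv2.resize(t[140:260,230:390],(400,300),interpolation=cv2.INTER_CUBIC);b=cv2.resize(s[100:265,200:400],(400,330),interpolation=cv2.INTER_CUBIC)
o=np.zeros((330,800,3),np.uint8);o[:300,:400]=a;o[:,400:]=b;cv2.imwrite("pics/f.png",o)
E
```

```text
eef_pos: [0.5799, -0.0611, 0.2237]
orientation: [-0.17, -3.136, -0.001]
contact_force: [0.9, 0.5, -1.6]
width: 0.103
grasp_force: 59.2
eef_pos: [0.5943, -0.0072, 0.2244]
orientation: [0.168, 3.137, 0.001]
contact_force: [-0.3, -0.6, -1.0]
width: 0.105
grasp_force: 59.2
eef_pos: [0.5921, -0.0099, 0.1866]
orientation: [-0.172, -3.133, -0.0]
contact_force: [0.4, -0.3, -2.2]
width: 0.105
grasp_force: 59.3
t: 16.6
eef_pos: [0.594, -0.0096, 0.1897]
orientation: [0.171, 3.136, -0.0]
contact_force: [0.7, 1.3, -2.1]
width: 0.102
grasp_force: 59.3
shift [ 0.      0.0001 -0.0003] turn [-0.      0.0007  0.0008]
```

View pics/f.png

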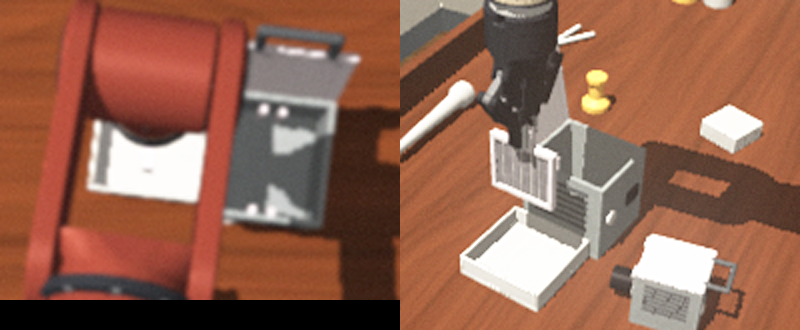

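The plate hangs upright over the tray (right panel, about (523,170)). The tray is still flush and the flap is past upright, so I'll hand in.

```bash
python3 -c "
from cell import robot
print(robot.sign_off())"
```

```text
the job is handed in; nothing more can be done
None
```

I pushed the tray flush and square against the louvred side, swung the flap past upright, drew the plate out, and handed the job in at about 17 s with the plate held upright over the middle of the tray, about 85 mm above its rim; the verdict wasn't shown.

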